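# Rack the angle offcuts by length

## Robot

A 6-joint arm with a two-finger parallel gripper is mounted at the origin on the work surface. World frame = base frame: x ahead of the robot, y to its left, z up, the work surface at z = 0. Lengths are in m, angles in rad, forces in N, time in s.
With the tool pointing down it reaches from about 0.325 to 1 m from the base axis. Payload 5.1 kg.
Tool frame: the origin (TCP) lies midway between the tips of the shut fingers; the grasp point (between the pads) lies 19 mm behind it (manip.grip_depth is the distance from the TCP to the grasp point, in m); z points along the fingers, y is the line along which they close (so a half turn about z gives the same grasp; the last joint's range is limited). The gripper opens to 85 mm and grips with 20 to 120 N. Pads are 22 mm wide; open, the fingers measure 114 mm over their backs; the gripper's body (76 mm by 85 mm) begins 54 mm behind the grasp point. The pads swing forward as they close: fully open they stand 13 mm farther back than shut.
Start: joints at [1.167, 0.124, 1.65, -0, 1.367, -0.083], TCP at [0.205, 0.617, 0.199] pointing down, gripper open.
Joint ranges: [-2.61, 2.61], [-1.02, 2.33], [0.03, 2.71], [-1.35, 4.49], [0.32, 2.68], [-2.91, 2.91]. Speed limits (rad/s): [2.57, 2.57, 3.14, 3.14, 3.14, 3.14].

## Interface

Orientations are given as a rotation vector (axis times angle).
In Python, from plant import sense, grab_frame, manip, spotter gives the robot as it stands.
- The arm moves only by the shell command python3 -m pendant 'ROWS' [FORCE]. ROWS is JSON, a list of rows, each a list of 7 numbers: the finger opening in m, from 0 to 0.0854, then the shift along the world's x, y, z in m, then the turn, a rotation vector about the world's x, y, z in degrees. A call has 1 to 8 rows; each row shifts and turns the commanded pose from where the row before left it; what a row does not reach is not made up. A row lasts 1/12 s, in which the tool goes at most 41.7 mm and 7.16 degrees, less where a joint would pass 70% of its speed; a pose out of reach is approached as far as the arm can. A call with a gripper value outside its range is refused whole. The fingers move at their own pace and stop on an object; FORCE is the grip in N (left out, the last holds). Time passes only in rows, so rows that do not move let the fingers close. It gives the time, the measured TCP pose, the force, the opening and the grip force at its end, in the units of the state.
- sense(): the state, without advancing time (a new reading comes with each control period).
- grab_frame(name): name is "scene" or "side" or "wrist"; returns a dict with "image" (480x640x3 uint8, blue, green, red), "mtx" (3x3 intrinsics, pixels), "pose" (4x4, takes a point from camera to world coordinates); the wrist camera has in their place "hand_eye" (4x4, takes a point from camera to tool coordinates, whose origin is the TCP and whose axes are the flange's). Camera axes: x right, y down, z forward; pixel columns grow to the right and rows downward; lengths in m; the calibration is good to about 2 mm. A picture is of the moment at which its call begins: read the wrist's pose just before it. There is no depth.
- manip.finish_job(): hands the job in; it is judged then, once.
Trained networks look in the newest picture that a camera, given by its name, has taken for a name from the list of things; names that differ only in an ending like _2 or _b are one class to them, and where a whole thing is asked for, a point or a joint stands for the part that bears it (a point fixed in the world has none). Each returns a list of dicts, best first, with "conf" (0 to 1); they miss things now and then, are a little off and sometimes report something else, mostly with a low value. They report only what shows in the picture. A call takes as long as a camera call. They do not tell look-alikes from the thing itself.
- spotter.find_in(camera, name): "bbox" ([left, top, right, bottom] as shares, 0 to 1, of the picture: columns of its width, rows of its height, round what is visible of it).
- spotter.trace(camera, name): "region" (480x640 bool, what is visible of it) and "bbox" ([left, top, right, bottom] as shares, 0 to 1, of the picture: columns of its width, rows of its height, round what is visible of it).
The state is a dict: "time": time; "q": joint angles; "joint_vel": joint speeds; "effort": joint torques, N m; "ee_pos": TCP position; "eef_rot": TCP orientation; "ft_force": force on the tool from outside, world axes, zero at the start; "wrist_torque": the same for the moment, N m; "width": finger opening in m; "grip_force": force on a finger pad.
Only numpy, scipy, OpenCV 4.12 (cv2) and the standard library are available. Lean on these libraries where they do the work, as an engineer would, in place of code of your own. Each camera call takes 0.05 s, during which the arm holds its last target. There are 200 camera calls.

## Task

Set the four steel angle offcuts on the drying rack in order of length, the longest on the saddle next to the turned wooden post, then shorter and shorter away from it. Each is nested ridge up over its own saddle, legs snug on the slopes, in line with it and centred on it to within a centimetre, and left lying still; do not shift or knock over the amber glass jar.

Things in the scene. Friction and masses are not known exactly. Their poses are not given: they have to be found in the camera images.
- offcut_34: The shortest of four steel angle offcuts, alike but for length: 34 mm long (legs 40 x 40 mm, 4 mm thick). Lies ridge up like a roof, 57 mm across, 31 mm high. Origin: centre of the underside, level with the legs' lower edges; y along the ridge, z up. Its flat upright cut ends, at y = +-17.0 mm, can be gripped from above. Alike end for end.
- offcut_45: The second shortest of four steel angle offcuts, alike but for length: 45 mm long (legs 40 x 40 mm, 4 mm thick). Lies ridge up like a roof, 57 mm across, 31 mm high. Origin: centre of the underside, level with the legs' lower edges; y along the ridge, z up. Its flat upright cut ends, at y = +-22.5 mm, can be gripped from above. Alike end for end.
- offcut_56: The second longest of four steel angle offcuts, alike but for length: 56 mm long (legs 40 x 40 mm, 4 mm thick). Lies ridge up like a roof, 57 mm across, 31 mm high. Origin: centre of the underside, level with the legs' lower edges; y along the ridge, z up. Its flat upright cut ends, at y = +-28.0 mm, can be gripped from above. Alike end for end.
- offcut_67: The longest of four steel angle offcuts, alike but for length: 67 mm long (legs 40 x 40 mm, 4 mm thick). Lies ridge up like a roof, 57 mm across, 31 mm high. Origin: centre of the underside, level with the legs' lower edges; y along the ridge, z up. Its flat upright cut ends, at y = +-33.5 mm, can be gripped from above. Alike end for end.
- saddle_a: The saddle at the +y end of the row: dark steel ridge, 19 mm long, 45 mm wide, on a 12 mm block on the fixed light wood batten (530 x 60 x 20 mm); four in a row, 105 mm apart. Origin: centre of its foot, 20 mm above the bench; y along ridge and batten, z up; ridge at z = 37.5 mm. A nested offcut has its origin 12 mm above this one and overhangs both ends.
- saddle_b: The second saddle from the +y end: dark steel ridge, 19 mm long, 45 mm wide, on a 12 mm block on the fixed light wood batten (530 x 60 x 20 mm); four in a row, 105 mm apart. Origin: centre of its foot, 20 mm above the bench; y along ridge and batten, z up; ridge at z = 37.5 mm. A nested offcut has its origin 12 mm above this one and overhangs both ends.
- saddle_c: The third saddle from the +y end: dark steel ridge, 19 mm long, 45 mm wide, on a 12 mm block on the fixed light wood batten (530 x 60 x 20 mm); four in a row, 105 mm apart. Origin: centre of its foot, 20 mm above the bench; y along ridge and batten, z up; ridge at z = 37.5 mm. A nested offcut has its origin 12 mm above this one and overhangs both ends.
- saddle_d: The saddle at the -y end of the row: dark steel ridge, 19 mm long, 45 mm wide, on a 12 mm block on the fixed light wood batten (530 x 60 x 20 mm); four in a row, 105 mm apart. Origin: centre of its foot, 20 mm above the bench; y along ridge and batten, z up; ridge at z = 37.5 mm. A nested offcut has its origin 12 mm above this one and overhangs both ends.
- post: Turned wooden post, 28 mm in diameter and 66 mm tall, fixed upright on one end of the rack batten (either end, it differs from start to start; a low 5 mm plug sits at the other end). It stands 84 mm beyond the end saddle. Origin: centre of its foot, on the batten's top.
- jar: Amber glass jar with a brass lid, 68 mm in diameter, 100 mm tall, standing on the bench on the +y side of the work; not part of the job. Origin: centre of its underside.
Not all that is in view belongs to the job. What is shaped like the offcut_34 but purple or turquoise is not meant.

How it is judged:
At the end, for the whole second after the job is handed in: From the post outwards the saddles carry the 67, 56, 45, 34 mm offcuts, each with its origin 8.5 to 15.5 mm above the saddle's and within 10 mm of it sideways, ridge within 0.15 rad of the saddle's, tilt under 0.12 rad, all at rest; the jar stands where it was (((horizontal distance between post and saddle_a below 0.15 m and horizontal distance between offcut_67 and saddle_a below 0.01 m and z of offcut_67 in the frame of saddle_a between 0.0085 and 0.0155 m and angle between the y axis of offcut_67 and the y axis of saddle_a, either way round below 0.15 rad and angle between each of offcut_67, offcut_56, offcut_45, offcut_34's own z axis and vertical below 0.12 rad and horizontal distance between offcut_56 and saddle_b below 0.01 m and z of offcut_56 in the frame of saddle_b between 0.0085 and 0.0155 m and angle between the y axis of offcut_56 and the y axis of saddle_b, either way round below 0.15 rad and horizontal distance between offcut_45 and saddle_c below 0.01 m and z of offcut_45 in the frame of saddle_c between 0.0085 and 0.0155 m and angle between the y axis of offcut_45 and the y axis of saddle_c, either way round below 0.15 rad and horizontal distance between offcut_34 and saddle_d below 0.01 m and z of offcut_34 in the frame of saddle_d between 0.0085 and 0.0155 m and angle between the y axis of offcut_34 and the y axis of saddle_d, either way round below 0.15 rad) or (horizontal distance between post and saddle_d below 0.15 m and horizontal distance between offcut_67 and saddle_d below 0.01 m and z of offcut_67 in the frame of saddle_d between 0.0085 and 0.0155 m and angle between the y axis of offcut_67 and the y axis of saddle_d, either way round below 0.15 rad and angle between each of offcut_67, offcut_56, offcut_45, offcut_34's own z axis and vertical below 0.12 rad and horizontal distance between offcut_56 and saddle_c below 0.01 m and z of offcut_56 in the frame of saddle_c between 0.0085 and 0.0155 m and angle between the y axis of offcut_56 and the y axis of saddle_c, either way round below 0.15 rad and horizontal distance between offcut_45 and saddle_b below 0.01 m and z of offcut_45 in the frame of saddle_b between 0.0085 and 0.0155 m and angle between the y axis of offcut_45 and the y axis of saddle_b, either way round below 0.15 rad and horizontal distance between offcut_34 and saddle_a below 0.01 m and z of offcut_34 in the frame of saddle_a between 0.0085 and 0.0155 m and angle between the y axis of offcut_34 and the y axis of saddle_a, either way round below 0.15 rad)) and linear speed of each of offcut_67, offcut_56, offcut_45, offcut_34 below 0.02 m/s and angular speed of each of offcut_67, offcut_56, offcut_45, offcut_34 below 0.2 rad/s); the robot touches nothing.
It fails at once if the amber jar is shifted by more than 30 mm or knocked over (distance of jar from where it was at the start of the episode above 0.03 m or angle between jar's own z axis and vertical above 0.3 rad).
It also fails if it takes over 102 s, if anything falls off the work surface, if the arm or the gripper's body presses on something with over 40 N, if the wrist force passes 120 N, or if a joint passes its speed limit or range.

## Working session

There is one attempt and no reset: what is moved stays moved. The work goes in short steps, Python scripts to look and compute and a shell command to move; the robot and the scene stay as the last step left them, time stands still between calls to the robot, and variables do not carry over. Pictures are saved under pics/ and viewed, at most 14 in all, crops included, and the job is handed in when it is done.

```bash
mkdir -p pics; ls
python3 - <<'E'
from plant import sense, grab_frame, manip, spotter
import cv2,numpy as np
s=sense();print(s)
for c in("scene","side"):
    f=grab_frame(c);cv2.imwrite(f"pics/{c}0.png",f["image"]);print(c,f["mtx"],f["pose"])
    for n in("offcut_34","offcut_45","offcut_56","offcut_67","saddle_a","post","jar"):
        for d in spotter.find_in(c,n):
            b=np.array(d["bbox"])*[640,480,640,480];print(n,round(d["conf"],2),b.round(0))
E
```

```text
pics
{'time': 0.0, 'q': array([ 1.16741063e+00,  1.24514384e-01,  1.65168396e+00, -1.04454303e-05,
        1.36749714e+00, -8.25985709e-02]), 'joint_vel': array([-0.00036159,  0.00060817,  0.00065828, -0.00090367,  0.00161658,
        0.00033468]), 'effort': array([ 9.03090722e-05, -4.23620653e+01, -3.65454412e+01, -9.25165045e-05,
        7.25726088e-03, -2.53791654e-06]), 'ee_pos': array([0.20471501, 0.61620278, 0.1980412 ]), 'eef_rot': array([-0.50165072, -3.10077801,  0.00320944]), 'ft_force': array([ 0.15270586, -0.24161366, -0.58260433]), 'wrist_torque': array([ 0.00928411, -0.00083302, -0.00860614]), 'grip_force': 0.0, 'width': 0.0858432786841748}
scene [[621.75591194   0.         318.71590577]
 [  0.         621.75591194 235.96841551]
 [  0.           0.           1.        ]] [[-0.73995043  0.57675465 -0.34616099  0.91387913]
 [ 0.67264295  0.63824457 -0.37442667  0.54443258]
 [ 0.00498305 -0.50989993 -0.86021929  1.1641021 ]
 [ 0.          0.          0.          1.        ]]
offcut_34 0.9 [438. 313. 467. 340.]
offcut_34 0.87 [245. 121. 277. 150.]
offcut_34 0.75 [315. 223. 
[... 1896 characters left out ...]
[220. 151. 247. 199.]
offcut_56 0.76 [198. 245. 222. 259.]
offcut_56 0.73 [197. 200. 221. 221.]
offcut_56 0.7 [392. 314. 427. 347.]
offcut_56 0.69 [210. 222. 231. 239.]
offcut_56 0.67 [358. 255. 386. 280.]
offcut_56 0.63 [220. 151. 247. 199.]
offcut_67 0.76 [198. 245. 222. 259.]
offcut_67 0.73 [197. 200. 221. 221.]
offcut_67 0.7 [392. 314. 427. 347.]
offcut_67 0.69 [210. 222. 231. 239.]
offcut_67 0.67 [358. 255. 386. 280.]
offcut_67 0.63 [220. 151. 247. 199.]
saddle_a 0.63 [446. 233. 465. 255.]
saddle_a 0.62 [371. 203. 386. 223.]
saddle_a 0.48 [336. 187. 354. 206.]
saddle_a 0.28 [393. 311. 426. 350.]
post 0.82 [486. 234. 500. 264.]
jar 0.6 [221. 152. 245. 195.]
jar 0.34 [369. 204. 388. 223.]
```

View pics/scene0.png

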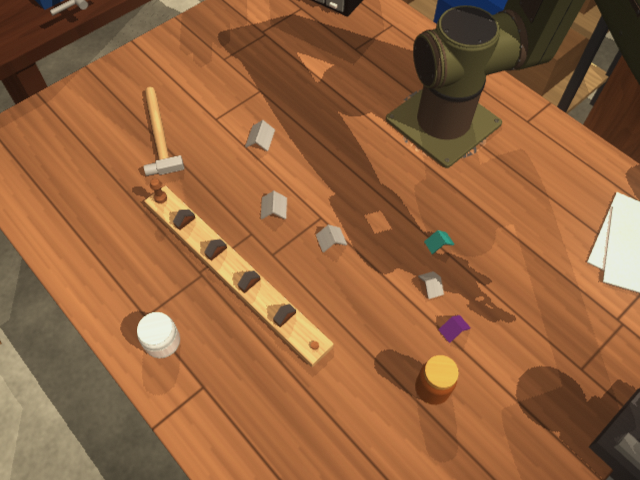

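View pics/side0.png

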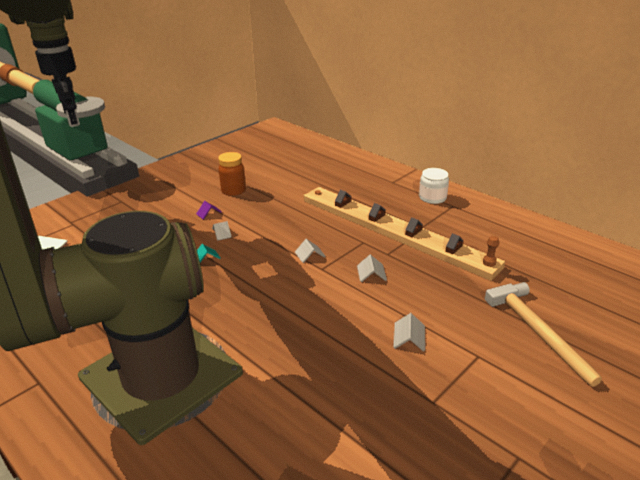

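Four grey offcuts show in scene at about (262,136), (275,206), (331,237) and (431,286). The purple and turquoise decoys are at (454,327) and (439,241). The post is at the -y end of the rack (160,193) and the jar is at (438,380). I'll fit models to the masks.

```bash
cat > fit.py <<'E'
import numpy as np,cv2
from scipy.optimize import minimize
def prism(prof,L):
    return np.array([[x,y,z] for x,z in prof for y in(-L/2,L/2)])
def offcut(L):
    return [prism([(0,.0311),(s*.0283,.0028),(s*.0255,0),(0,.02545)],L) for s in(1,-1)]
def saddle():
    return [prism([(-.0225,.0),(.0225,.0),(.0225,.015),(0,.0375),(-.0225,.015)],.019)]
def place(P,x,y,yaw,z=0):
    c,s=np.cos(yaw),np.sin(yaw);return P@np.array([[c,s,0],[-s,c,0],[0,0,1]])+[x,y,z]
def proj(P,K,T):
    q=(P-T[:3,3])@T[:3,:3];return (q@K.T)[:,:2]/q[:,2:]
def render(parts,K,T,box,S=6):
    m=np.zeros(((box[3]-box[1])*S,(box[2]-box[0])*S),np.uint8)
    for P in parts:
        h=cv2.convexHull((((proj(P,K,T)-box[:2]+.5)*S-.5)*16).round().astype(np.int32))
        cv2.fillConvexPoly(m,h,255,shift=4)
    return cv2.resize(m,None,fx=1/S,fy=1/S,interpolation=cv2.INTER_AREA)/255.
def ray(u,K,T,z):
    d=T[:3,:3]@np.linalg.solve(K,[u[0],u[1],1]);return T[:3,3]+d*(z-T[2,3])/d[2]
def box_of(m,pad=8):
    r,c=np.nonzero(m);return [max(c.min()-pad,0),max(r.min()-pad,0),min(c.max()+pad,640),min(r.max()+pad,480)]
def cost(parts,views):
    e=0
    for m,K,T,b in views:
        t=m[b[1]:b[3],b[0]:b[2]].astype(float);e+=np.abs(render(parts,K,T,b)-t).sum()/t.sum()
    return e/len(views)
E
cat > loc.py <<'E'
from plant import grab_frame, spotter
from fit import *
F={};M={}
for c in("scene","side"):
    f=grab_frame(c);F[c]=(f["mtx"],f["pose"],f["image"])
    M[c]={n:[d["region"]>0 for d in spotter.trace(c,n) if d["conf"]>.2] for n in("offcut_34","saddle_a","post","jar")}
def cen(m):
    r,c=np.nonzero(m);return c.mean(),r.mean()
def match(p,c,n,z):
    g=[(np.linalg.norm(ray(cen(m),*F[c][:2],z)[:2]-p[:2]),i) for i,m in enumerate(M[c][n])]
    return M[c][n][min(g)[1]] if g and min(g)[0]<.035 else None
def view(m,c): return (m,F[c][0],F[c][1],box_of(m))
for m in M["scene"]["offcut_34"]:
    K,T,im=F["scene"];p=ray(cen(m),K,T,.015);col=im[m].mean(0);sat=np.ptp(col)/col.max()
    if sat>.3: print("skip",p.round(3),col.round(0));continue
    v=[view(m,"scene")];m2=match(p,"side","offcut_34",.015)
    if m2 is not None:v.append(view(m2,"side"))
    R=[]
    for L in(.034,.045,.056,.067):
        best=min((minimize(lambda q:cost([place(P,q[0],q[1],q[2]) for P in offcut(L)],v),[p[0],p[1],a],method="Nelder-Mead",options=dict(initial_simplex=[[p[0],p[1],a],[p[0]+.01,p[1],a],[p[0],p[1]+.01,a],[p[0],p[1],a+.35]],maxiter=120)) for a in np.arange(0,3.1,.52)),key=lambda r:r.fun)
        R.append((best.fun,L,best.x))
    print("offcut",len(v),"views px",np.round(cen(m)))
    for r in R:print("   %.3f L%.3f"%r[:2],r[2][:2].round(4),"yaw",np.degrees(r[2][2]).round(1)%180)
v=[];P0=[]
for c in F:
    for m in M[c]["saddle_a"]:
        p=ray(cen(m),*F[c][:2],.045);P0.append(p);print("saddle",c,p.round(3));v.append((m,c))
    for n,z in(("post",.05),("jar",.05)):print(n,c,[ray(cen(m),*F[c][:2],z).round(3) for m in M[c][n]])
P=sorted([ray(cen(m),*F["scene"][:2],.045) for m in M["scene"]["saddle_a"]],key=lambda p:p[1])
a,b=P[0],P[-1];yaw=np.arctan2(-(b-a)[0],(b-a)[1]);cc=(a+b)/2
U={c:np.any(M[c]["saddle_a"],axis=0) for c in F}
def rack(q):return [place(S+[0,o,0],q[0],q[1],q[2],.02) for S in saddle() for o in(-.1575,-.0525,.0525,.1575)]
for cams in(["scene"],["scene","side"]):
    r=minimize(lambda q:cost(rack(q),[view(U[c],c) for c in cams]),[cc[0],cc[1],yaw],method="Nelder-Mead",options=dict(initial_simplex=[[cc[0],cc[1],yaw],[cc[0]+.01,cc[1],yaw],[cc[0],cc[1]+.01,yaw],[cc[0],cc[1],yaw+.05]]))
    print("rack",cams,r.fun,r.x)
for o in(.1575,.0525,-.0525,-.1575):print("saddle at",place(np.array([[0,o,0]]),*r.x).round(4))
E
python3 loc.py
```

```text
offcut 2 views px [432. 284.]
   0.085 L0.034 [0.3529 0.2809] yaw 64.2
   0.386 L0.045 [0.3549 0.2796] yaw 57.2
   0.692 L0.056 [0.3626 0.2762] yaw 64.5
   0.723 L0.067 [0.3377 0.2893] yaw 62.6
skip [0.27  0.223 0.015] [ 96. 116.  50.]
offcut 2 views px [260. 135.]
   0.461 L0.034 [ 0.3698 -0.2563] yaw 124.3
   0.312 L0.045 [ 0.3693 -0.2567] yaw 124.6
   0.164 L0.056 [ 0.3665 -0.2587] yaw 124.4
   0.063 L0.067 [ 0.3672 -0.2579] yaw 124.8
skip [0.395 0.377 0.015] [105.  49. 111.]
offcut 2 views px [274. 204.]
   0.371 L0.034 [ 0.4716 -0.0831] yaw 137.4
   0.205 L0.045 [ 0.4729 -0.0817] yaw 137.0
   0.084 L0.056 [ 0.4714 -0.0836] yaw 137.3
   0.187 L0.067 [ 0.4725 -0.0822] yaw 136.8
offcut 2 views px [330. 236.]
   0.201 L0.034 [0.4325 0.0629] yaw 162.6
   0.183 L0.045 [0.4317 0.0623] yaw 158.0
   0.429 L0.056 [0.4324 0.0621] yaw 159.2
   0.663 L0.067 [0.4357 0.0725] yaw 160.0
saddle scene [ 0.647 -0.17   0.045]
saddle scene [0.637 0.038 0.045]
saddle scene [ 0.642 -0.067  0.045]
saddle scene [0.632 0.142 0.045]
saddle scene [ 0.38  -0.235  0.045]
post scene [array([ 0.648, -0.262,  0.05 ])]
jar scene [array([0.51, 0.43, 0.05]), array([0.372, 0.293, 0.05 ])]
saddle side [ 0.627 -0.184  0.045]
saddle side [0.612 0.126 0.045]
saddle side [ 0.621 -0.081  0.045]
saddle side [0.616 0.023 0.045]
post side [array([ 0.333, -0.278,  0.05 ])]
jar side [array([0.509, 0.43 , 0.05 ])]
rack ['scene'] 1.0023167768548342 [ 0.3774313  -0.09229725 -0.05805452]
rack ['scene', 'side'] 1.0 [ 0.31256051  0.00970923 -0.09052294]
saddle at [[0.3268 0.1666 0.    ]]
saddle at [[0.3173 0.062  0.    ]]
saddle at [[ 0.3078 -0.0426  0.    ]]
saddle at [[ 0.2983 -0.1471  0.    ]]
```

Lengths are clear for 34, 67 and 56, so the fourth is 45. The rack fit took in a false saddle at (0.38,-0.235), so I'll exclude it and refit, and fit the 45 again.

```bash
sed -i 's/^P=sorted/for c in F: M[c]["saddle_a"]=[m for m in M[c]["saddle_a"] if ray(cen(m),*F[c][:2],.045)[0]>.55]\nP=sorted/' loc.py; python3 loc.py | grep -v skip
```

```text
offcut 2 views px [330. 237.]
   0.229 L0.034 [0.4331 0.0638] yaw 159.4
   0.089 L0.045 [0.4328 0.0628] yaw 156.7
   0.264 L0.056 [0.433 0.063] yaw 157.5
   0.483 L0.067 [0.4356 0.0699] yaw 157.6
offcut 2 views px [432. 284.]
   0.096 L0.034 [0.353  0.2812] yaw 63.7
   0.402 L0.045 [0.3546 0.2798] yaw 57.1
   0.689 L0.056 [0.363  0.2763] yaw 64.7
   0.762 L0.067 [0.338  0.2895] yaw 62.1
offcut 2 views px [260. 134.]
   0.473 L0.034 [ 0.362  -0.2616] yaw 128.1
   0.325 L0.045 [ 0.3624 -0.261 ] yaw 127.2
   0.180 L0.056 [ 0.3647 -0.26  ] yaw 126.6
   0.095 L0.067 [ 0.3664 -0.2589] yaw 126.0
saddle scene [0.637 0.038 0.045]
saddle scene [ 0.648 -0.169  0.045]
saddle scene [ 0.643 -0.066  0.045]
saddle scene [0.633 0.142 0.045]
post scene [array([0.634, 0.144, 0.05 ]), array([ 0.649, -0.26 ,  0.05 ])]
jar scene [array([0.511, 0.43 , 0.05 ])]
saddle side [0.613 0.127 0.045]
saddle side [0.616 0.021 0.045]
saddle side [ 0.623 -0.079  0.045]
saddle side [ 0.627 -0.183  0.045]
post side [array([ 0.647, -0.26 ,  0.05 ])]
jar side [array([0.508, 0.429, 0.05 ])]
rack ['scene'] 0.06847735065017144 [ 0.63631513 -0.01957629  0.04829914]
rack ['scene', 'side'] 0.09853019077070235 [ 0.63634376 -0.01905859  0.04751677]
saddle at [[0.6289 0.1383 0.    ]]
saddle at [[0.6339 0.0334 0.    ]]
saddle at [[ 0.6388 -0.0715  0.    ]]
saddle at [[ 0.6438 -0.1764  0.    ]]
```

```bash
cat > go.py <<'E'
import sys,numpy as np
from plant import sense
from scipy.spatial.transform import Rotation as R
s=sense();x,y,z,yaw=map(float,sys.argv[1:5])
A=R.from_rotvec(s["eef_rot"]).as_matrix();c=np.degrees(np.arctan2(-A[0,1],A[1,1]))
d=(yaw-c+90)%180-90
print("t %.2f"%s["time"],"to go mm",((np.array([x,y,z])-s["ee_pos"])*1000).round(1),"turn %.1f or %.1f"%(d,d-180*np.sign(d)),"toolz",A[:,2].round(3),"w %.4f g %.1f"%(s["width"],s["grip_force"]),"q",s["q"].round(2),"F",s["ft_force"].round(1))
E
python3 go.py 0.353 0.281 0.08 64; python3 -m pendant '[[0.06,0,-0.03,0,0,0,7]]'; python3 go.py 0.353 0.281 0.08 64
```

```text
t 1.80 to go mm [ 148.  -335.8 -119.3] turn 82.4 or -97.6 toolz [-0.  0. -1.] w 0.0857 g 0.0 q [ 1.17  0.12  1.65  0.    1.37 -0.08] F [0.3 0.2 0.2]
time: 1.88
ee_pos: [0.205, 0.5892, 0.1986]
eef_rot: [-0.306, -3.126, -0.002]
ft_force: [0.2, -1.7, -0.2]
width: 0.0758
grip_force: 0.0
t 1.88 to go mm [ 148.  -308.2 -118.6] turn 75.2 or -104.8 toolz [-0.     0.001 -1.   ] w 0.0758 g 0.0 q [ 1.15  0.07  1.71  0.    1.36 -0.23] F [ 0.2 -1.7 -0.2]
```

```bash
python3 -m pendant '[[0.06,0.0135,-0.028,-0.0105,0,0,6.8],[0.06,0.0135,-0.028,-0.0105,0,0,6.8],[0.06,0.0135,-0.028,-0.0105,0,0,6.8],[0.06,0.0135,-0.028,-0.0105,0,0,6.8],[0.06,0.0135,-0.028,-0.0105,0,0,6.8],[0.06,0.0135,-0.028,-0.0105,0,0,6.8],[0.06,0.0135,-0.028,-0.0105,0,0,6.8],[0.06,0.0135,-0.028,-0.0105,0,0,6.8]]' >/dev/null; python3 -m pendant '[[0.06,0.0135,-0.028,-0.0105,0,0,6.8],[0.06,0.0135,-0.028,-0.0105,0,0,6.8],[0.06,0.0135,-0.028,-0.0105,0,0,6.8],[0.06,0,0,0,0,0,0],[0.06,0,0,0,0,0,0]]'; python3 go.py 0.353 0.281 0.005 64
```

```text
time: 2.97
ee_pos: [0.3532, 0.2784, 0.0836]
eef_rot: [1.64, -2.678, -0.0]
ft_force: [1.2, 0.8, 1.1]
width: 0.0598
grip_force: 0.0
t 2.97 to go mm [ -0.2   2.6 -78.6] turn 1.0 or -179.0 toolz [-0.001 -0.    -1.   ] w 0.0598 g 0.0 q [ 0.55 -0.23  2.19  0.    1.18 -2.12] F [1.2 0.8 1.1]
```

Run:
```python
from plant import grab_frame
import cv2
f=grab_frame("wrist");cv2.imwrite("pics/w1.png",f["image"]);print(f["hand_eye"].round(3),f["mtx"].round(0))
```

```text
[[ 0.    -0.948 -0.318  0.081]
 [ 1.     0.001 -0.001 -0.001]
 [ 0.001 -0.318  0.948 -0.173]
 [ 0.     0.     0.     1.   ]] [[380.   0. 316.]
 [  0. 380. 240.]
 [  0.   0.   1.]]
```

View pics/w1.png

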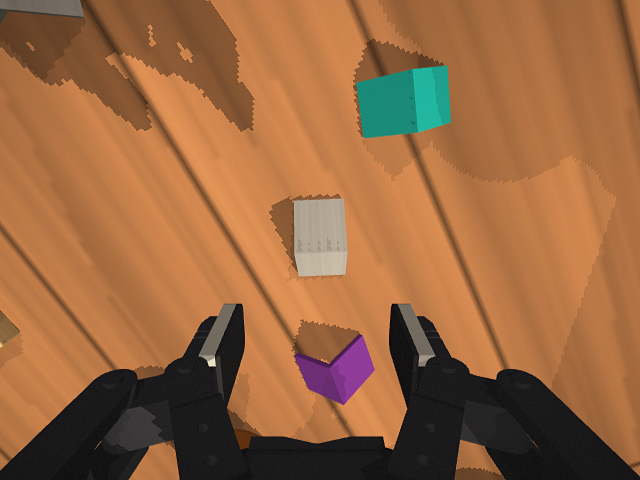

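The wrist view shows the grey offcut at (320,237), square to the fingers and at the point where the TCP axis meets the bench (about (316,233)). Descending and gripping.

```bash
python3 -m pendant '[[0.06,0,0.0025,-0.026,0,0,1],[0.06,0,0,-0.026,0,0,0],[0.06,0,0,-0.026,0,0,0],[0.06,0,0,0,0,0,0]]' | head -2; python3 -m pendant '[[0.03,0,0,0,0,0,0],[0.03,0,0,0,0,0,0],[0.03,0,0,0,0,0,0],[0.03,0,0,0,0,0,0],[0.03,0,0,0,0,0,0],[0.03,0,0,0,0,0,0]]' 50; python3 go.py 0.6289 0.1383 0.12 2.7
```

```text
time: 3.35
ee_pos: [0.3493, 0.2812, 0.0019]
time: 3.85
ee_pos: [0.3538, 0.2826, 0.0071]
eef_rot: [-1.669, 2.66, -0.0]
ft_force: [0.7, -0.3, -0.2]
width: 0.0298
grip_force: 0.0
t 3.85 to go mm [ 275.1 -144.3  112.9] turn -61.5 or 118.5 toolz [ 0.002  0.001 -1.   ] w 0.0298 g 0.0 q [ 0.56 -0.11  2.24 -0.    1.02 -2.14] F [ 0.7 -0.3 -0.2]
```

Run:
```python
from plant import grab_frame
import cv2
f=grab_frame("wrist");cv2.imwrite("pics/w2.png",f["image"])
```

```text
(no output)
```

View pics/w2.png

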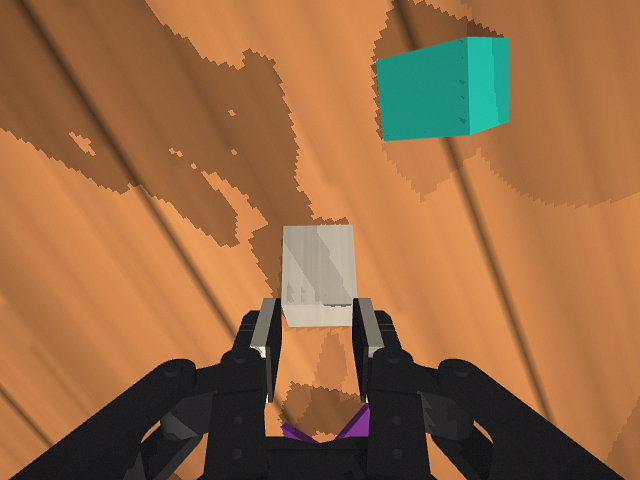

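The image says the part sits centred under the TCP, yet the fingers closed to 30 mm without contact, so the tips look to be above the part. A side crop will show which.

Run:
```python
from plant import grab_frame
import cv2,numpy as np
a=[]
for c,(u,v) in(("side",(222,225)),("scene",(430,280))):
    f=grab_frame(c)["image"];a.append(cv2.resize(f[v-60:v+50,u-50:u+50],None,fx=4,fy=4,interpolation=cv2.INTER_CUBIC))
cv2.imwrite("pics/s2.png",np.hstack(a))
```

```text
(no output)
```

View pics/s2.png

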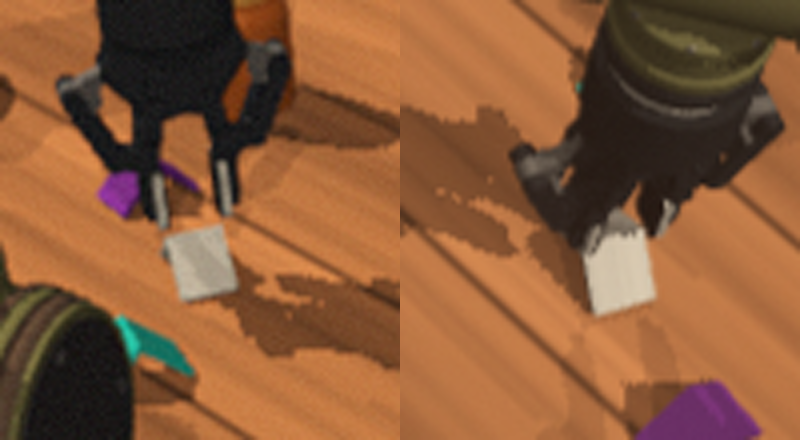

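The side crop shows the fingertips just above the ridge (tips near (225,210) of the crop, part at (200,260)). The real tips are therefore some 30 mm behind the reported TCP. I'll open and go down in small steps, watching the force.

```bash
python3 -m pendant '[[0.056,0,0,0,0,0,0],[0.056,0,0,0,0,0,0],[0.056,0,0,0,0,0,0],[0.056,0,-0.0015,-0.008,0,0,0],[0.056,0,0,-0.008,0,0,0],[0.056,0,0,0,0,0,0],[0.056,0,0,0,0,0,0]]'
python3 - <<'E'
from plant import grab_frame
import cv2,numpy as np
a=[]
for c,(u,v) in(("side",(222,225)),("wrist",(320,300))):
    h=50 if c=="side" else 100
    f=grab_frame(c)["image"];a.append(cv2.resize(f[v-h:v+h,u-h:u+h],(400,400),interpolation=cv2.INTER_CUBIC))
cv2.imwrite("pics/s3.png",np.hstack(a))
E
```

```text
time: 4.58
ee_pos: [0.3522, 0.28, -0.0111]
eef_rot: [1.668, -2.659, -0.0]
ft_force: [-0.2, 0.1, 0.0]
width: 0.0556
grip_force: 0.0
```

View pics/s3.png

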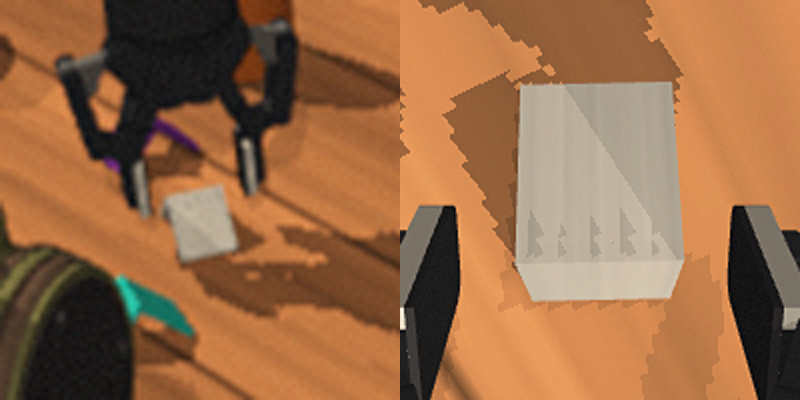

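```bash
python3 -m pendant '[[0.056,0,0,-0.006,0,0,0],[0.056,0,0,-0.006,0,0,0],[0.056,0,0,-0.006,0,0,0],[0.056,0,0,0,0,0,0]]' | head -4; python3 -m pendant '[[0.03,0,0,0,0,0,0],[0.03,0,0,0,0,0,0],[0.03,0,0,0,0,0,0],[0.03,0,0,0,0,0,0],[0.03,0,0,0,0,0,0],[0.03,0,0,0,0,0,0]]' 50; python3 go.py 0.6289 0.1383 0.1 2.7
```

```text
time: 5.02
ee_pos: [0.3519, 0.2799, -0.0295]
eef_rot: [1.668, -2.659, -0.0]
ft_force: [-0.7, -0.2, -0.4]
time: 5.52
ee_pos: [0.3532, 0.2807, -0.0277]
eef_rot: [-1.67, 2.661, 0.0]
ft_force: [0.3, 0.1, 0.0]
width: 0.0326
grip_force: 49.6
t 5.52 to go mm [ 275.7 -142.4  127.7] turn -61.5 or 118.5 toolz [ 0.  0. -1.] w 0.0326 g 49.6 q [ 0.55 -0.05  2.25  0.    0.94 -2.14] F [0.3 0.1 0. ]
```

Gripped at 32.6 mm with 50 N. The TCP reads 28 mm below the part's origin, so nesting (origin at 32 mm) means TCP z of about 4 mm.

```bash
python3 -m pendant '[[0.03,0,0,0.02,0,0,0],[0.03,0,0,0.035,0,0,0],[0.03,0.015,-0.008,0.035,0,0,-4],[0.03,0.03,-0.0155,0.01,0,0,-6.5],[0.03,0.03,-0.0155,0,0,0,-6.5],[0.03,0.03,-0.0155,0,0,0,-6.5],[0.03,0.03,-0.0155,0,0,0,-6.5],[0.03,0.03,-0.0155,0,0,0,-6.5]]' >/dev/null; python3 -m pendant '[[0.03,0.03,-0.0155,0,0,0,-6.5],[0.03,0.03,-0.0155,0,0,0,-6.5],[0.03,0.03,-0.0155,0,0,0,-6.5],[0.03,0.02,-0.0105,0,0,0,-5.5],[0.03,0,0,0,0,0,0],[0.03,0,0,0,0,0,0],[0.03,0,0,0,0,0,0]]'; python3 go.py 0.6289 0.1383 0.005 2.7
```

```text
time: 6.77
ee_pos: [0.6273, 0.1383, 0.0716]
eef_rot: [0.076, -3.139, -0.0]
ft_force: [0.0, 0.4, -0.4]
width: 0.0325
grip_force: 49.9
t 6.77 to go mm [  1.6   0.  -66.6] turn -0.1 or 179.9 toolz [-0.001  0.    -1.   ] w 0.0325 g 49.9 q [ 0.13  0.22  1.77  0.    1.16 -1.49] F [ 0.   0.4 -0.4]
```

```bash
python3 -m pendant '[[0.03,0.0015,0,-0.025,0,0,0],[0.03,0,0,-0.02,0,0,0],[0.03,0,0,-0.01,0,0,0],[0.03,0,0,-0.005,0,0,0],[0.03,0,0,0,0,0,0]]';python3 -m pendant '[[0.03,0,0,-0.003,0,0,0],[0.03,0,0,-0.002,0,0,0],[0.03,0,0,0,0,0,0],[0.03,0,0,0,0,0,0]]'; python3 go.py 0.6289 0.1383 0.004 2.7
```

```text
time: 7.18
ee_pos: [0.6279, 0.1386, 0.0107]
eef_rot: [0.076, -3.138, 0.0]
ft_force: [-0.2, -0.7, 0.2]
width: 0.033
grip_force: 49.9
time: 7.52
ee_pos: [0.6301, 0.1382, 0.0079]
eef_rot: [-0.075, 3.139, 0.0]
ft_force: [-0.2, 0.6, -1.2]
width: 0.0326
grip_force: 49.9
t 7.52 to go mm [-1.2  0.1 -3.9] turn -0.0 or 180.0 toolz [ 0.001  0.    -1.   ] w 0.0326 g 49.9 q [ 0.13  0.29  1.8  -0.    1.05 -1.49] F [-0.2  0.6 -1.2]
```

```bash
python3 -m pendant '[[0.03,0,0,-0.003,0,0,0],[0.03,0,0,-0.002,0,0,0],[0.03,0,0,0,0,0,0],[0.03,0,0,0,0,0,0]]'; python3 go.py 0.6289 0.1383 0.004 2.7
python3 - <<'E'
from plant import grab_frame
import cv2
f=grab_frame("wrist");cv2.imwrite("pics/w4.png",f["image"])
E
```

```text
time: 7.85
ee_pos: [0.6306, 0.1383, 0.0061]
eef_rot: [-0.075, 3.14, 0.0]
ft_force: [-8.5, -2.4, 16.3]
width: 0.0325
grip_force: 51.4
t 7.85 to go mm [-1.7  0.  -2.1] turn -0.0 or 180.0 toolz [ 0.001  0.    -1.   ] w 0.0325 g 51.4 q [ 0.13  0.3   1.79 -0.    1.05 -1.49] F [-8.5 -2.4 16.3]
```

View pics/w4.png

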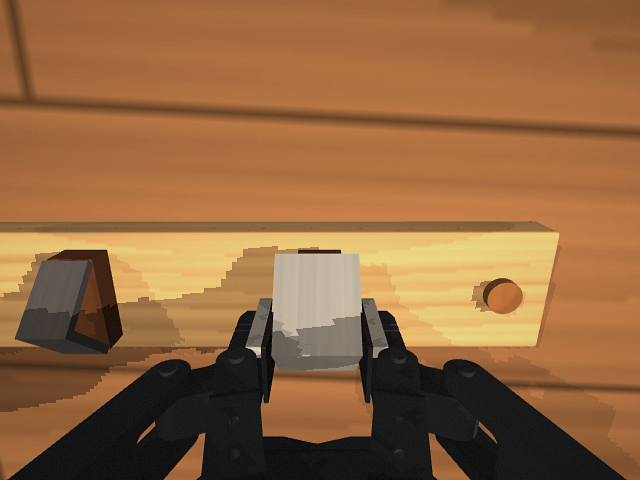

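The offcut is over its saddle: the saddle edge is at (320,252) and the part centre at column 317. Contact pushes toward -x, so I'll ease x by -2 mm and release.

```bash
python3 -m pendant '[[0.03,-0.002,0,0,0,0,0],[0.03,0,0,-0.001,0,0,0],[0.03,0,0,0,0,0,0],[0.03,0,0,0,0,0,0]]'; python3 -m pendant '[[0.05,0,0,0,0,0,0],[0.05,0,0,0,0,0,0],[0.05,0,0,0,0,0,0],[0.05,0,0,0,0,0,0]]'; python3 go.py 0.4328 0.0628 0.04 157
```

```text
time: 8.23
ee_pos: [0.6292, 0.1383, 0.0048]
eef_rot: [-0.075, 3.138, 0.0]
ft_force: [-5.6, -0.7, 12.8]
width: 0.0328
grip_force: 51.1
time: 8.57
ee_pos: [0.6273, 0.1381, 0.0006]
eef_rot: [0.075, -3.14, 0.0]
ft_force: [0.2, 1.5, -0.0]
width: 0.05
grip_force: 0.0
t 8.57 to go mm [-194.5  -75.3   39.4] turn -25.7 or 154.3 toolz [-0.001 -0.    -1.   ] w 0.0500 g 0.0 q [ 0.13  0.3   1.8  -0.    1.04 -1.49] F [ 0.2  1.5 -0. ]
```

```bash
python3 -m pendant '[[0.05,0,0,0.03,0,0,0],[0.05,0,0,0.035,0,0,0],[0.068,-0.03,-0.0115,0.015,0,0,-4],[0.068,-0.033,-0.0127,0,0,0,-4.3],[0.068,-0.033,-0.0127,0,0,0,-4.3],[0.068,-0.033,-0.0127,0,0,0,-4.3],[0.068,-0.033,-0.0127,0,0,0,-4.3],[0.068,-0.032,-0.0127,0,0,0,-4.3]]' >/dev/null; python3 -m pendant '[[0.068,0,0,-0.02,0,0,0],[0.068,0,0,0,0,0,0],[0.068,0,0,0,0,0,0]]'; python3 go.py 0.4328 0.0628 -0.028 157
cat > chk.py <<'E'
# refine part pose with the wrist camera: args L x0 y0 yaw(deg)
import sys
from plant import sense,grab_frame,spotter
from scipy.spatial.transform import Rotation as R
from fit import *
L,x,y,yaw=map(float,sys.argv[1:5]);yaw=np.radians(yaw)
s=sense();f=grab_frame("wrist");T=np.eye(4);T[:3,:3]=R.from_rotvec(s["eef_rot"]).as_matrix();T[:3,3]=s["ee_pos"];T=T@f["hand_eye"]
c=proj(np.array([[x,y,.015]]),f["mtx"],T)[0]
g=[d["region"]>0 for d in spotter.trace("wrist","offcut_34")]
g=[(np.linalg.norm(np.argwhere(m).mean(0)[::-1]-c),i) for i,m in enumerate(g)],g
d,i=min(g[0]);m=g[1][i];v=[(m,f["mtx"],T,box_of(m))]
r=minimize(lambda q:cost([place(P,*q) for P in offcut(L)],v),[x,y,yaw],method="Nelder-Mead",options=dict(initial_simplex=[[x,y,yaw],[x+.008,y,yaw],[x,y+.008,yaw],[x,y,yaw+.15]]))
print("wrist fit",d.round(),r.fun.round(3),r.x[:2].round(4),np.degrees(r.x[2]).round(1))
E
python3 chk.py 0.045 0.4328 0.0628 157
```

```text
time: 9.48
ee_pos: [0.4327, 0.063, 0.0605]
eef_rot: [-0.62, -3.078, 0.001]
ft_force: [0.6, -0.1, -0.2]
width: 0.0678
grip_force: 0.0
t 9.48 to go mm [  0.1  -0.2 -88.5] turn -0.2 or 179.8 toolz [-0.002 -0.    -1.   ] w 0.0678 g 0.0 q [ 0.02 -0.23  2.24  0.    1.14 -1.15] F [ 0.6 -0.1 -0.2]
wrist fit 9.0 0.025 [0.4328 0.0638] 158.0
```

Wrist fit agrees. Grip the 45.

```bash
python3 -m pendant '[[0.068,0,0.001,-0.03,0,0,0],[0.068,0,0,-0.03,0,0,0],[0.068,0,0,-0.016,0,0,0],[0.068,0,0,-0.01,0,0,0],[0.068,0,0,-0.003,0,0,0],[0.068,0,0,0,0,0,0],[0.068,0,0,0,0,0,0]]' | head -4; python3 -m pendant '[[0.04,0,0,0,0,0,0],[0.04,0,0,0,0,0,0],[0.04,0,0,0,0,0,0],[0.04,0,0,0,0,0,0],[0.04,0,0,0,0,0,0],[0.04,0,0,0,0,0,0]]' 50; python3 go.py 0.6339 0.0334 0.072 2.7
```

```text
time: 10.17
ee_pos: [0.435, 0.0643, -0.0268]
eef_rot: [0.62, 3.078, 0.001]
ft_force: [0.3, -0.1, 0.5]
time: 10.67
ee_pos: [0.4351, 0.0643, -0.0263]
eef_rot: [0.62, 3.077, 0.001]
ft_force: [-0.6, 0.3, 5.8]
width: 0.0437
grip_force: 50.4
t 10.67 to go mm [198.8 -30.9  98.3] turn 25.5 or -154.5 toolz [ 0.003  0.    -1.   ] w 0.0437 g 50.4 q [ 0.02 -0.08  2.28  0.    0.94 -1.15] F [-0.6  0.3  5.8]
```

```bash
python3 -m pendant '[[0.04,0,0,0.02,0,0,0],[0.04,0,0,0.035,0,0,0],[0.04,0,0,0.035,0,0,0],[0.04,0.03,-0.0045,0.01,0,0,3.6],[0.04,0.034,-0.0055,0,0,0,4.4],[0.04,0.034,-0.0055,0,0,0,4.4],[0.04,0.034,-0.0055,0,0,0,4.4],[0.04,0.034,-0.0055,0,0,0,4.4]]' >/dev/null; python3 -m pendant '[[0.04,0.033,-0.0045,0,0,0,4.3],[0.04,0,0,0,0,0,0],[0.04,0,0,0,0,0,0],[0.04,0,0,0,0,0,0],[0.04,0,0,0,0,0,0]]'; python3 go.py 0.6342 0.0334 0.008 2.7
```

```text
time: 11.75
ee_pos: [0.6313, 0.0333, 0.0717]
eef_rot: [0.074, -3.14, -0.0]
ft_force: [0.8, -0.0, -1.7]
width: 0.0437
grip_force: 51.5
t 11.75 to go mm [  2.9   0.1 -63.7] turn -0.0 or 180.0 toolz [-0.001  0.    -1.   ] w 0.0437 g 51.5 q [-0.03  0.19  1.8  -0.    1.15 -1.65] F [ 0.8 -0.  -1.7]
```

```bash
python3 go.py 0.6342 0.0334 0.008 2.7
```

```text
t 11.75 to go mm [  2.9   0.1 -63.7] turn -0.0 or 180.0 toolz [-0.001  0.    -1.   ] w 0.0437 g 51.5 q [-0.03  0.19  1.8  -0.    1.15 -1.65] F [ 0.8 -0.  -1.7]
```

```bash
python3 -m pendant '[[0.04,0.001,0,-0.025,0,0,0],[0.04,0,0,-0.02,0,0,0],[0.04,0,0,-0.01,0,0,0],[0.04,0,0,-0.005,0,0,0],[0.04,0,0,0,0,0,0]]';python3 -m pendant '[[0.04,0,0,-0.004,0,0,0],[0.04,0,0,-0.003,0,0,0],[0.04,0,0,0,0,0,0],[0.04,0,0,0,0,0,0]]'; python3 go.py 0.6342 0.0334 0.005 2.7
```

```text
time: 12.17
ee_pos: [0.6325, 0.0333, 0.0115]
eef_rot: [0.075, -3.139, -0.0]
ft_force: [0.5, -0.6, 0.1]
width: 0.0435
grip_force: 51.5
time: 12.5
ee_pos: [0.6356, 0.0332, 0.0069]
eef_rot: [-0.074, 3.136, -0.0]
ft_force: [2.7, 0.9, 2.3]
width: 0.0438
grip_force: 51.7
t 12.50 to go mm [-1.4  0.2 -1.9] turn -0.0 or 180.0 toolz [ 0.004  0.    -1.   ] w 0.0438 g 51.7 q [-0.03  0.28  1.82  0.    1.04 -1.65] F [2.7 0.9 2.3]
```

Touching gently; down 2 mm more and release.

```bash
python3 -m pendant '[[0.04,0,0,-0.002,0,0,0],[0.04,0,0,0,0,0,0],[0.04,0,0,0,0,0,0]]'; python3 -m pendant '[[0.06,0,0,0,0,0,0],[0.06,0,0,0,0,0,0],[0.06,0,0,0,0,0,0],[0.06,0,0,0,0,0,0]]'; python3 go.py 0.4716 -0.083 0.06 137.2
```

```text
time: 12.75
ee_pos: [0.6365, 0.0331, 0.0061]
eef_rot: [-0.074, 3.135, -0.0]
ft_force: [2.7, 1.2, 6.9]
width: 0.0437
grip_force: 52.2
time: 13.08
ee_pos: [0.6326, 0.0331, 0.0022]
eef_rot: [0.075, -3.139, -0.0]
ft_force: [-0.2, -0.3, 0.7]
width: 0.0601
grip_force: 0.0
t 13.08 to go mm [-161.  -116.1   57.8] turn -45.5 or 134.5 toolz [-0.002 -0.    -1.   ] w 0.0601 g 0.0 q [-0.03  0.28  1.82 -0.    1.04 -1.65] F [-0.2 -0.3  0.7]
```

```bash
python3 -m pendant '[[0.06,0,0,0.03,0,0,0],[0.06,0,0,0.04,0,0,0],[0.078,-0.023,-0.0166,0.008,0,0,-6.5],[0.078,-0.023,-0.0166,0,0,0,-6.5],[0.078,-0.023,-0.0166,0,0,0,-6.5],[0.078,-0.023,-0.0166,0,0,0,-6.5],[0.078,-0.023,-0.0166,0,0,0,-6.5],[0.078,-0.023,-0.0166,0,0,0,-6.5]]' >/dev/null; python3 -m pendant '[[0.078,-0.023,-0.0166,-0.02,0,0,-6.5],[0.078,0,0,0,0,0,0],[0.078,0,0,0,0,0,0],[0.078,0,0,0,0,0,0]]'|head -2; python3 chk.py 0.056 0.4716 -0.083 137.2;python3 go.py 0.4716 -0.083 -0.028 137.2
```

```text
time: 14.08
ee_pos: [0.473, -0.083, 0.0613]
wrist fit 8.0 0.021 [ 0.4728 -0.082 ] 137.9
t 14.18 to go mm [ -2.4  -0.1 -90. ] turn -0.1 or 179.9 toolz [ 0.002 -0.    -1.   ] w 0.0780 g 0.0 q [-0.28 -0.13  2.14  0.    1.12 -1.11] F [-0. -1. -0.]
```

```bash
python3 -m pendant '[[0.078,-0.0005,0.001,-0.03,0,0,0.5],[0.078,0,0,-0.03,0,0,0],[0.078,0,0,-0.016,0,0,0],[0.078,0,0,-0.01,0,0,0],[0.078,0,0,-0.003,0,0,0],[0.078,0,0,0,0,0,0],[0.078,0,0,0,0,0,0]]' | head -4; python3 -m pendant '[[0.05,0,0,0,0,0,0],[0.05,0,0,0,0,0,0],[0.05,0,0,0,0,0,0],[0.05,0,0,0,0,0,0],[0.05,0,0,0,0,0,0],[0.05,0,0,0,0,0,0]]' 50; python3 go.py 0.6388 -0.0715 0.072 2.7
```

```text
time: 14.77
ee_pos: [0.4736, -0.0822, -0.0267]
eef_rot: [1.131, 2.929, 0.0]
ft_force: [0.1, -0.3, 0.4]
time: 15.27
ee_pos: [0.4737, -0.0824, -0.0261]
eef_rot: [1.132, 2.927, 0.001]
ft_force: [-0.8, 1.8, 6.4]
width: 0.0547
grip_force: 52.0
t 15.27 to go mm [165.1  10.9  98.1] turn 45.0 or -135.0 toolz [ 0.003 -0.001 -1.   ] w 0.0547 g 52.0 q [-0.28  0.01  2.19  0.    0.94 -1.12] F [-0.8  1.8  6.4]
```

```bash
python3 -m pendant '[[0.05,0,0,0.02,0,0,0],[0.05,0,0,0.035,0,0,0],[0.05,0,0,0.035,0,0,0],[0.05,0.0236,0.0016,0.01,0,0,6.4],[0.05,0.0236,0.0016,0,0,0,6.4],[0.05,0.0236,0.0016,0,0,0,6.4],[0.05,0.0236,0.0016,0,0,0,6.4],[0.05,0.0236,0.0016,0,0,0,6.4]]' >/dev/null; python3 -m pendant '[[0.05,0.0236,0.0016,0,0,0,6.4],[0.05,0.0236,0.0016,0,0,0,6.5],[0.05,0,0,0,0,0,0],[0.05,0,0,0,0,0,0],[0.05,0,0,0,0,0,0],[0.05,0,0,0,0,0,0]]'; python3 go.py 0.639 -0.0715 0.008 2.7
```

```text
time: 16.43
ee_pos: [0.6362, -0.0709, 0.0717]
eef_rot: [0.07, -3.14, -0.0]
ft_force: [-0.1, -0.2, -0.7]
width: 0.0547
grip_force: 53.6
t 16.43 to go mm [  2.8  -0.6 -63.7] turn 0.1 or -179.9 toolz [-0.001  0.    -1.   ] w 0.0547 g 53.6 q [-0.19  0.21  1.78 -0.    1.16 -1.81] F [-0.1 -0.2 -0.7]
```

```bash
python3 -m pendant '[[0.05,0.001,-0.0005,-0.025,0,0,0],[0.05,0,0,-0.02,0,0,0],[0.05,0,0,-0.01,0,0,0],[0.05,0,0,-0.005,0,0,0],[0.05,0,0,0,0,0,0]]' >/dev/null;python3 -m pendant '[[0.05,0,0,-0.004,0,0,0],[0.05,0,0,-0.003,0,0,0],[0.05,0,0,-0.001,0,0,0],[0.05,0,0,0,0,0,0],[0.05,0,0,0,0,0,0]]'; python3 go.py 0.639 -0.0715 0.005 2.7
```

```text
time: 17.27
ee_pos: [0.6403, -0.0717, 0.0062]
eef_rot: [-0.072, 3.136, -0.001]
ft_force: [2.8, 0.5, 5.6]
width: 0.0543
grip_force: 54.1
t 17.27 to go mm [-1.3  0.2 -1.2] turn 0.1 or -179.9 toolz [ 0.004 -0.001 -1.   ] w 0.0543 g 54.1 q [-0.19  0.29  1.8   0.    1.04 -1.81] F [2.8 0.5 5.6]
```

```bash
python3 -m pendant '[[0.05,0,0,-0.001,0,0,0],[0.05,0,0,0,0,0,0],[0.07,0,0,0,0,0,0],[0.07,0,0,0,0,0,0],[0.07,0,0,0,0,0,0],[0.07,0,0,0,0,0,0]]'; python3 go.py 0.3668 -0.2585 0.06 125.3
```

```text
time: 17.77
ee_pos: [0.6374, -0.0712, 0.0021]
eef_rot: [0.072, -3.139, -0.001]
ft_force: [-0.1, 1.1, 0.6]
width: 0.0697
grip_force: 0.0
t 17.77 to go mm [-270.6 -187.3   57.9] turn -57.3 or 122.7 toolz [-0.002  0.    -1.   ] w 0.0697 g 0.0 q [-0.19  0.3   1.8  -0.    1.04 -1.81] F [-0.1  1.1  0.6]
```

```bash
python3 -m pendant '[[0.07,0,0,0.03,0,0,0],[0.07,0,0,0.04,0,0,0],[0.0854,-0.03,-0.0208,0.008,0,0,-6.35],[0.0854,-0.03,-0.0208,0,0,0,-6.35],[0.0854,-0.03,-0.0208,0,0,0,-6.35],[0.0854,-0.03,-0.0208,0,0,0,-6.35],[0.0854,-0.03,-0.0208,0,0,0,-6.35],[0.0854,-0.03,-0.0208,0,0,0,-6.35]]' >/dev/null; python3 -m pendant '[[0.0854,-0.03,-0.0208,-0.01,0,0,-6.35],[0.0854,-0.03,-0.0208,-0.01,0,0,-6.35],[0.0854,-0.03,-0.0208,0,0,0,-6.35],[0.0854,0,0,0,0,0,0],[0.0854,0,0,0,0,0,0],[0.0854,0,0,0,0,0,0]]'|head -2; python3 chk.py 0.067 0.3668 -0.2585 125.3;python3 go.py 0.3668 -0.2585 -0.028 125.3
```

```text
time: 18.93
ee_pos: [0.3684, -0.2585, 0.0611]
wrist fit 9.0 0.024 [ 0.3685 -0.2574] 125.5
t 19.03 to go mm [ -2.3  -0.4 -89.3] turn -0.3 or 179.7 toolz [ 0. -0. -1.] w 0.0850 g 0.0 q [-0.73 -0.2   2.21  0.    1.13 -1.35] F [ 0.4 -0.5 -0.4]
```

```bash
python3 -m pendant '[[0.0854,0,0.001,-0.03,0,0,0],[0.0854,0,0,-0.03,0,0,0],[0.0854,0,0,-0.016,0,0,0],[0.0854,0,0,-0.01,0,0,0],[0.0854,0,0,-0.003,0,0,0],[0.0854,0,0,0,0,0,0],[0.0854,0,0,0,0,0,0]]' | head -4; python3 -m pendant '[[0.06,0,0,0,0,0,0],[0.06,0,0,0,0,0,0],[0.06,0,0,0,0,0,0],[0.06,0,0,0,0,0,0],[0.06,0,0,0,0,0,0],[0.06,0,0,0,0,0,0]]' 50; python3 go.py 0.6438 -0.1764 0.072 2.7
```

```text
time: 19.62
ee_pos: [0.3694, -0.258, -0.0269]
eef_rot: [1.437, 2.792, -0.001]
ft_force: [-0.2, 0.0, -0.4]
time: 20.12
ee_pos: [0.3698, -0.2586, -0.0259]
eef_rot: [1.438, 2.789, -0.001]
ft_force: [-0.4, 1.2, 5.7]
width: 0.0652
grip_force: 54.6
t 20.12 to go mm [274.   82.2  97.9] turn 57.2 or -122.8 toolz [ 0.003 -0.002 -1.   ] w 0.0652 g 54.6 q [-0.73 -0.06  2.25  0.    0.94 -1.35] F [-0.4  1.2  5.7]
```

```bash
python3 -m pendant '[[0.06,0,0,0.02,0,0,0],[0.06,0,0,0.035,0,0,0],[0.06,0,0,0.04,0,0,0],[0.06,0.0305,0.0092,0.02,0,0,6.35],[0.06,0.0305,0.0092,0,0,0,6.35],[0.06,0.0305,0.0092,0,0,0,6.35],[0.06,0.0305,0.0092,0,0,0,6.35],[0.06,0.0305,0.0092,0,0,0,6.35]]' >/dev/null; python3 -m pendant '[[0.06,0.0305,0.0092,0,0,0,6.35],[0.06,0.0305,0.0092,0,0,0,6.35],[0.06,0.0305,0.0092,0,0,0,6.35],[0.06,0.0305,0.0092,-0.015,0,0,6.4],[0.06,0,0,0,0,0,0],[0.06,0,0,0,0,0,0],[0.06,0,0,0,0,0,0],[0.06,0,0,0,0,0,0]]'; python3 go.py 0.644 -0.1764 0.008 2.7
```

```text
time: 21.45
ee_pos: [0.6421, -0.1752, 0.0727]
eef_rot: [-0.071, 3.141, -0.0]
ft_force: [-0.6, -0.4, -1.5]
width: 0.0653
grip_force: 57.2
t 21.45 to go mm [  1.9  -1.2 -64.7] turn 0.1 or -179.9 toolz [ 0. -0. -1.] w 0.0653 g 57.2 q [-0.35  0.26  1.71 -0.    1.17 -1.96] F [-0.6 -0.4 -1.5]
```

```bash
python3 -m pendant '[[0.06,0.0005,-0.001,-0.025,0,0,0],[0.06,0,0,-0.02,0,0,0],[0.06,0,0,-0.01,0,0,0],[0.06,0,0,-0.005,0,0,0],[0.06,0,0,0,0,0,0]]' >/dev/null;python3 -m pendant '[[0.06,0,0,-0.004,0,0,0],[0.06,0,0,-0.003,0,0,0],[0.06,0,0,-0.001,0,0,0],[0.06,0,0,0,0,0,0],[0.06,0,0,0,0,0,0]]'; python3 go.py 0.644 -0.1764 0.005 2.7
```

```text
time: 22.28
ee_pos: [0.6456, -0.1764, 0.0066]
eef_rot: [-0.073, 3.136, -0.003]
ft_force: [2.9, -0.0, 5.4]
width: 0.0651
grip_force: 58.0
t 22.28 to go mm [-1.6  0.  -1.6] turn 0.0 or -180.0 toolz [ 0.005 -0.002 -1.   ] w 0.0651 g 58.0 q [-0.35  0.34  1.74  0.    1.06 -1.96] F [ 2.9 -0.   5.4]
```

Same contact signature; release, lift, retreat toward the base, and check.

```bash
python3 -m pendant '[[0.06,0,0,-0.001,0,0,0],[0.06,0,0,0,0,0,0],[0.079,0,0,0,0,0,0],[0.079,0,0,0,0,0,0],[0.079,0,0,0,0,0,0],[0.079,0,0,0,0,0,0]]' | head -2; python3 -m pendant '[[0.079,0,0,0.03,0,0,0],[0.079,0,0,0.04,0,0,0],[0.079,0,0,0.04,0,0,0],[0.079,-0.035,-0.01,0.02,0,0,0],[0.079,-0.04,-0.01,0,0,0,0],[0.079,-0.04,-0.01,0,0,0,0],[0.079,-0.04,-0.01,0,0,0,0],[0.079,-0.04,-0.01,0,0,0,0]]' | head -2
cat > final.py <<'E'
from plant import grab_frame,spotter
from fit import *
import itertools
S=[(.6289,.1383,.034),(.6339,.0334,.045),(.6388,-.0715,.056),(.6438,-.1764,.067)]
F={};M={}
for c in("scene","side"):
    f=grab_frame(c);F[c]=(f["mtx"],f["pose"]);M[c]=[d["region"]>0 for d in spotter.trace(c,"offcut_34")]
    cv2.imwrite(f"pics/{c}_end.png",f["image"])
    print("jar",c,[np.array(d["bbox"]).dot(np.diag([640,480,640,480])).round() for d in spotter.find_in(c,"jar")[:1]])
for x,y,L in S:
    v=[]
    for c in F:
        u=proj(np.array([[x,y,.047]]),*F[c])[0]
        g=[(np.linalg.norm(np.argwhere(m).mean(0)[::-1]-u),i) for i,m in enumerate(M[c])]
        if g and min(g)[0]<12:m=M[c][min(g)[1]];v.append((m,*F[c],box_of(m)))
    if not v:print(L,"unseen");continue
    for k in(0,1):
        q0=[x,y,.047,.032];n=4 if k else 3
        f=lambda q:cost([place(P,q[0],q[1],q[2],q[3] if k else .032) for P in offcut(L)],v)
        r=minimize(f,q0[:n],method="Nelder-Mead",options=dict(initial_simplex=[q0[:n]]+[[a+(d if i==j else 0) for i,a in enumerate(q0[:n])] for j,d in enumerate([.006,.006,.1,.005][:n])]))
        print(L,len(v),"fit %.3f"%r.fun,"off mm",((r.x[:2]-[x,y])*1000).round(1),"yaw",np.degrees(r.x[2]).round(1),r.x[3:].round(4))
E
python3 final.py; python3 -c "
import cv2,numpy as np
a=cv2.imread('pics/scene_end.png')[160:360,130:360];b=cv2.imread('pics/side_end.png')[160:290,290:520]
cv2.imwrite('pics/end.png',np.vstack([cv2.resize(a,(391,340)),cv2.resize(b,(391,221))]))"
```

```text
time: 22.78
ee_pos: [0.6424, -0.1755, 0.0022]
time: 23.45
ee_pos: [0.4462, -0.2256, 0.1326]
jar scene [array([413., 357., 461., 406.])]
jar side [array([218., 153., 246., 196.])]
0.034 2 fit 0.089 off mm [ 0.1 -1.3] yaw 1.8 []
0.034 2 fit 0.088 off mm [ 0.1 -1.3] yaw 2.9 [0.0322]
0.045 2 fit 0.097 off mm [-0.  -1.7] yaw 2.9 []
0.045 2 fit 0.093 off mm [-0.1 -1.6] yaw 3.6 [0.0327]
0.056 2 fit 0.374 off mm [ 0.1 -0.7] yaw 1.1 []
0.056 2 fit 0.374 off mm [ 0.2 -1.1] yaw -0.4 [0.0324]
0.067 2 fit 0.283 off mm [ 0.6 -1.9] yaw 1.8 []
0.067 2 fit 0.279 off mm [ 0.4 -1.7] yaw 2.6 [0.0331]
```

View pics/end.png

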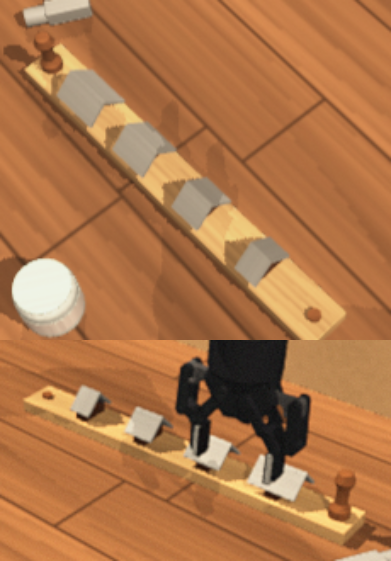

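The crops show all four offcuts nested, longest beside the post and shortest by the plug. Fitted offsets are under 2 mm, heights about 32–33 mm, and the jar is unmoved. The arm only blocks the side view of the two longest.

```bash
python3 -c "
from plant import manip;print(manip.finish_job())"
```

```text
the job is handed in; nothing more can be done
None
```

All four offcuts are nested on the rack in order from the post (67, 56, 45, 34 mm), within about 2 mm of centre by my camera fits, with the jar where it was; the job is handed in, but no verdict was returned.

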